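Set sprung forceps to a gap gauge

ROBOT

A 7-joint arm with a two-finger parallel gripper is mounted at the origin on a cart in front of the work surface, level with it; the furniture and walls round the work are solid. World frame = base frame: x ahead of the robot, y to its left, z up, the work surface at z = 0. Lengths are in m, angles in degrees, forces in N, time in s.
With the tool pointing down it reaches from about 0.35 to 0.9 m from the base axis. Payload 19.9 kg.
Tool frame: the origin (TCP) lies at the centre of the arm's flange, where the gripper is bolted on; the fingertips stand 199 mm ahead of it and the grasp point (between the pads) lies 180 mm ahead of it; z points along the fingers, y is the direction in which the jaws open and shut (so a half turn about z gives the same grasp; the last joint's range is limited). The gripper opens to 94 mm and grips with 3 to 60 N. Pads are 16 mm wide; open, the fingers measure 119 mm over their backs; the gripper's body (75 mm by 177 mm) begins 78 mm behind the grasp point.
Start: joints at [64.887, 23.915, -0.59, 92.452, 0.269, 63.638, -3.037], TCP at [0.242, -0.576, 0.405] pointing down, gripper open.
Joint ranges: [-161.28, 161.28], [-22.2, 115.67], [-73.04, 71.86], [3.21, 147.25], [-68.34, 248.33], [10.77, 114.83], [-161.83, 161.83]. Speed limits (degrees/s): [108.29, 108.29, 136.94, 136.94, 172.46, 172.46, 172.46].

INTERFACE

Orientations are given as [roll, pitch, yaw] about the fixed x, y, z axes, in that order (R = Rz(yaw) Ry(pitch) Rx(roll)).
In Python, from rig import r gives the robot as it stands.
- The arm moves only by the tool play_rows, never from a script. Its arguments are lists of equal length, an entry for each row: "hand": the opening, from 0 (shut) to 1 (fully open); "offset": the shift along the tool's x, y, z in mm, a list of three; "turn": the turn, a rotation vector about the tool's x, y, z in degrees, a list of three. A call has 1 to 8 rows; each row is the pose to reach, as a shift and turn from the pose measured when the call began, along the tool's axes at that moment; what a row does not reach only later rows make up. A row lasts 1/12 s, in which the tool goes at most 41.7 mm and 7.16 degrees, less where a joint would pass 70% of its speed; a pose out of reach is approached as far as the arm can. A call with a gripper value outside its range is refused whole. The fingers move at their own pace and stop on an object; "grip_force" is the grip in N (left out, the last holds). Time passes only in rows, so rows that repeat a pose let the fingers close. It gives the time, the measured TCP pose, the force and the opening at its end, in the units of the state.
- r.state(): the state, without advancing time (a new reading comes with each control period).
- r.snapshot(name): name is "scene" or "top"; returns a dict with "pixels" (480x640x3 uint8, blue, green, red), "fx", "fy", "cx", "cy" (pixels), "k1" (the pictures are not rectified: a ray, as slopes to the right and down, at radius r is drawn at 1 + k1 r^2 times it, then the intrinsics apply), "world_from_camera" (4x4, takes a point from camera to world coordinates). Camera axes: x right, y up, looking along -z (the intrinsics and any distortion apply to the point x, -y, -z); pixel columns grow to the right and rows downward; lengths in m; the calibration is good to about 2 mm. A picture is of the moment at which its call begins. There is no depth.
- r.job_done(): hands the job in, once; it reports no verdict.
The state is a dict: "time": time; "qpos": joint angles; "qvel": joint speeds; "joint_efforts": joint torques, N m; "position": TCP position; "tcp_rot": TCP orientation; "wrist_force": force on the tool from outside, world axes, zero at the start; "wrist_torque": the same for the moment, N m; "width": finger opening in m.
Only numpy, scipy, OpenCV 4.12 (cv2) and the standard library are available. Lean on these libraries where they do the work, as an engineer would, in place of code of your own. Each camera call takes 0.05 s, during which the arm holds its last target.

TASK

Complete the row of gap gauges: stand the stray gauge upright in the empty middle place of the tray, side by side, square and in line with the other two, and let go of it. Then pick up the big sprung forceps and hold them level just above that middle gauge, their tips centred over its upright part and a tip at each of its two side edges, squeezed so that the gap between the tips equals its width of 24 mm. Finish still holding the forceps there, steady and clear of everything, with the other gauges and the things around left where they are.

Things in the scene. Friction and masses are not known exactly. Their poses are not given: they have to be found in the camera images.
- gauge_medium: Stray steel gap gauge, 0.12 kg, standing on the mouse mat (3 mm thick). Foot 34 mm (its x) by 40 mm (y) by 10 mm high; on it an upright block 30 mm (x) by 24 mm (y, the gauged width), flat top 42 mm above the underside, lines engraved along its side edges. Origin: centre of the underside, z up. Grip the upright along x (30 mm) or y (24 mm). Half-turn symmetric.
- gauge_narrow: Another such gauge (same foot, same height, upright 16 mm wide in y), already standing in an end place of the tray; origin at the centre of its underside. Which end varies.
- gauge_wide: Another such gauge (upright 32 mm wide in y), standing in the other end place of the tray; origin at the centre of its underside.
- tray: Flat aluminium tray fixed on the worktop, 66 mm (its x) by 150 mm (y), upper face 6 mm above the worktop; fence along its +x edge, top at 12 mm. Origin: centre of the underside. Three places in a row along y, 46 mm centre to centre (6 mm between feet), 4 mm to the -x side of its middle line; the gauges' axes lie parallel to the tray's. The middle place is empty.
- tray_place (a point): Centre of the empty middle place, on the tray's upper face (6 mm above the worktop), axes as the tray's: the underside of the stray gauge belongs here.
- forceps: Sprung steel forceps, 0.07 kg, 180 mm long, lying flat: two thin arms from a rear block. Origin: underside, midway between the grey ribbed finger plates; x to the tips (60 mm ahead), rear block 98-120 mm behind, y the closing direction, z up. Plates: 40 mm long in x, 18 mm high from the underside, 54 mm over their outer faces when free; grip these across y. Centre of mass 20 mm behind the origin.
- forceps_left (a joint): Squeeze of the forceps, rad per arm (both turn equally about the rear block). 0 = free, tips 44 mm apart; tip gap = 44 mm - 330 mm x value: 24 mm at 0.061, stop at 0.12 (gap 4 mm). Width over the plates = 54 mm - 210 mm x value (41 mm at the wanted gap). Spring force on each plate: about 5 N at 0, 10 N at the wanted gap; it reopens when let go.
- tip_left (a point): Inner face of the forceps tip on the +y side, 9 mm above the underside of the forceps, halfway up the arm.
- tip_right (a point): Inner face of the other forceps tip (-y side), likewise. The distance between these two points is the tip gap.
- gauge_medium_top (a point): Centre of the flat top of the stray gauge's upright.
- timer: Bystander: white square lab timer, 62 x 62 x 21 mm, loose on the worktop; origin at the centre of its underside.
- label_roll: Bystander: roll of stickers lying flat, 52 mm across, 22 mm high; origin at the centre of its underside.
- marker: Bystander: felt marker lying on the worktop, 126 mm long, 14 mm thick; origin under its middle.
Things that resemble listed ones, but are neither listed nor needed, are in the scene too. Leave any blue look-alike of the gauge_medium alone.

How it is judged (in metres and radians):
On the way, in this order (a step that is already met when the one before it is completed fails the run):
1. the stray gauge stands in the middle place of the tray and has been let go (x of gauge_medium in the frame of tray between -0.01 and 0.002 m and y of gauge_medium in the frame of tray between -0.006 and 0.006 m and z of gauge_medium in the frame of tray between 0.003 and 0.0085 m and angle between gauge_medium's own z axis and vertical below 0.08 rad and angle between the x axis of gauge_medium and the x axis of tray, either way round below 0.15 rad and linear speed of gauge_medium below 0.01 m/s and contact force between the fingers and gauge_medium below 0.05 N), for 0.2 s.
2. the forceps have been picked up (height (world z) of forceps above 0.035 m), for 0.2 s.
At the end, for the whole second after the job is handed in: Forceps held still and level by the fingers, touching no gauge: tips 21-27 mm apart, 7-40 mm above the middle gauge's top, within 14 mm of its centre along x, each 4-20 mm to its side in y. Middle gauge upright within 6 mm and 0.15 rad of its place; end gauges within 9 mm of theirs (distance between tip_left and tip_right between 0.021 and 0.027 m and z of tip_left in the frame of gauge_medium_top between 0.007 and 0.04 m and z of tip_right in the frame of gauge_medium_top between 0.007 and 0.04 m and x of tip_left in the frame of gauge_medium_top between -0.014 and 0.014 m and x of tip_right in the frame of gauge_medium_top between -0.014 and 0.014 m and ((y of tip_left in the frame of gauge_medium_top between 0.004 and 0.02 m and y of tip_right in the frame of gauge_medium_top between -0.02 and -0.004 m) or (y of tip_right in the frame of gauge_medium_top between 0.004 and 0.02 m and y of tip_left in the frame of gauge_medium_top between -0.02 and -0.004 m)) and angle between forceps's own z axis and vertical below 0.2 rad and height (world z) of forceps above 0.035 m and linear speed of forceps below 0.02 m/s and angular speed of forceps below 0.2 rad/s and velocity of joint forceps_left between -0.05 and 0.05 rad/s and contact force between the fingers and forceps above 1 N and contact force between forceps and gauge_medium below 0.05 N and contact force between forceps and gauge_narrow below 0.05 N and contact force between forceps and gauge_wide below 0.05 N and contact force between forceps and tray below 0.05 N and x of gauge_medium in the frame of tray between -0.01 and 0.002 m and y of gauge_medium in the frame of tray between -0.006 and 0.006 m and z of gauge_medium in the frame of tray between 0.003 and 0.0085 m and angle between gauge_medium's own z axis and vertical below 0.08 rad and angle between the x axis of gauge_medium and the x axis of tray, either way round below 0.15 rad and linear speed of gauge_medium below 0.01 m/s and ((x of gauge_narrow in the frame of tray between -0.013 and 0.005 m and y of gauge_narrow in the frame of tray between 0.037 and 0.055 m and z of gauge_narrow in the frame of tray between 0.003 and 0.0085 m and angle between gauge_narrow's own z axis and vertical below 0.08 rad and angle between the x axis of gauge_narrow and the x axis of tray, either way round below 0.25 rad) or (x of gauge_narrow in the frame of tray between -0.013 and 0.005 m and y of gauge_narrow in the frame of tray between -0.055 and -0.037 m and z of gauge_narrow in the frame of tray between 0.003 and 0.0085 m and angle between gauge_narrow's own z axis and vertical below 0.08 rad and angle between the x axis of gauge_narrow and the x axis of tray, either way round below 0.25 rad)) and ((x of gauge_wide in the frame of tray between -0.013 and 0.005 m and y of gauge_wide in the frame of tray between 0.037 and 0.055 m and z of gauge_wide in the frame of tray between 0.003 and 0.0085 m and angle between gauge_wide's own z axis and vertical below 0.08 rad and angle between the x axis of gauge_wide and the x axis of tray, either way round below 0.25 rad) or (x of gauge_wide in the frame of tray between -0.013 and 0.005 m and y of gauge_wide in the frame of tray between -0.055 and -0.037 m and z of gauge_wide in the frame of tray between 0.003 and 0.0085 m and angle between gauge_wide's own z axis and vertical below 0.08 rad and angle between the x axis of gauge_wide and the x axis of tray, either way round below 0.25 rad))); the arm keeps its last pose, push and grip.
It fails at once if the timer, sticker roll or marker is knocked away (more than 40 mm) (distance of any of timer, label_roll, marker from where it was at the start of the episode above 0.04 m).
It fails at once if a gauge is knocked over (angle between any of gauge_narrow, gauge_wide, gauge_medium's own z axis and vertical above 0.5 rad).
It also fails if it takes over 67 s, if anything falls off the work surface, if the arm or the gripper's body presses on something with over 40 N, if the wrist force passes 120 N, or if a joint passes its speed limit or range.

## Working session

There is one attempt and no reset: what is moved stays moved. The work goes in short steps, Python scripts to look and compute and a tool call to move; the robot and the scene stay as the last step left them, time stands still between calls to the robot, and variables do not carry over. Pictures are saved under pics/ and viewed, and the job is handed in when it is done.

Besides the shell and the picture viewer there is one more tool, called after "Request:" as name(argument=value, ...) on one line, values as JSON. play_rows: Moves the arm, as the interface text tells. Its arguments: {"type":"object","properties":{"hand":{"type":"array","items":{"type":"number"}},"offset":{"type":"array","items":{"type":"array","items":{"type":"number"}}},"turn":{"type":"array","items":{"type":"array","items":{"type":"number"}}},"grip_force":{"type":"number"}},"required":["hand","offset","turn"]}

```bash
ls; mkdir -p pics
python3 - <<'E'
from rig import r
import cv2,numpy as np
print(r.state())
for n in("scene","top"):
    s=r.snapshot(n); cv2.imwrite(f"pics/{n}0.png",s["pixels"])
    print(n,{k:(v if k!="pixels" else 0) for k,v in s.items()})
E
```

```text
pics
{'time': 0.0, 'qpos': array([64.88676059, 23.94793836, -0.5917266 , 92.48628719,  0.27086212,
       63.63799676, -3.03497801]), 'qvel': array([-0.04868921, -0.09895809,  0.09785306, -0.05149914,  0.04213148,
       -0.00092187, -0.03251416]), 'joint_efforts': array([ 9.02697820e-05, -8.51249671e+01,  6.38907440e-01, -4.25984788e+01,
       -4.87185689e-02,  1.88156054e-02,  2.14242704e-05]), 'position': array([ 0.24150712, -0.57630145,  0.40402053]), 'tcp_rot': array([-1.79929386e+02,  6.11037523e-03,  2.27396291e+01]), 'wrist_force': array([0.66979067, 0.03423217, 0.48127644]), 'wrist_torque': array([-0.02035089, -0.00402507, -0.03028361]), 'width': 0.09376752369176133}
scene {'pixels': 0, 'fx': 466.5866195240389, 'fy': 466.5866195240389, 'cx': 315.13381952829707, 'cy': 235.14860683634444, 'k1': -0.07112440209861587, 'world_from_camera': array([[-0.47823996,  0.61602945, -0.62593471, -0.08885627],
       [-0.8781654 , -0.32684325,  0.34928358,  0.32188767],
       [ 0.01058644,  0.71671557,  0.69728525,  0.85026953],
       [ 0.        ,  0.        ,  0.        ,  1.        ]])}
top {'pixels': 0, 'fx': 555.0586249205469, 'fy': 555.0586249205469, 'cx': 326.0894343883904, 'cy': 237.68703572429052, 'k1': -0.08204893155551383, 'world_from_camera': array([[ 0.02706767,  0.99563929, -0.08927338,  0.52087134],
       [-0.9992671 ,  0.02936774,  0.024552  , -0.04211114],
       [ 0.02706669,  0.08854338,  0.99570451,  1.35747444],
       [ 0.        ,  0.        ,  0.        ,  1.        ]])}
```

View pics/scene0.png

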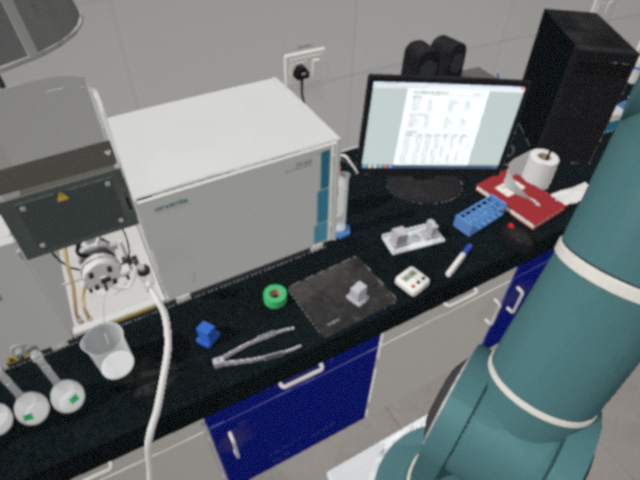

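View pics/top0.png

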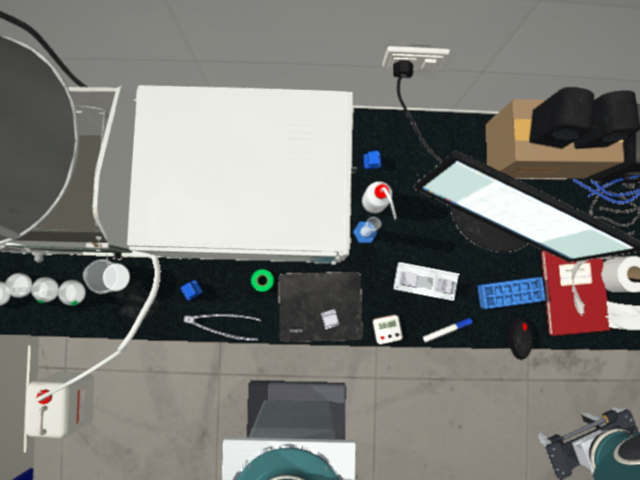

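```bash
cat > h.py <<'E'
from rig import r
import cv2,numpy as np
from scipy.spatial.transform import Rotation as R
from scipy.optimize import least_squares
def cam(n):
    return r.snapshot(n)
def proj(s,P):
    P=np.atleast_2d(P); T=np.linalg.inv(s["world_from_camera"]); c=P@T[:3,:3].T+T[:3,3]
    a=c[:,0]/-c[:,2]; b=-c[:,1]/-c[:,2]; f=1+s["k1"]*(a*a+b*b)
    return np.c_[s["fx"]*a*f+s["cx"], s["fy"]*b*f+s["cy"]]
def unproj(s,uv,z):
    uv=np.atleast_2d(uv).astype(float)
    d=np.c_[(uv[:,0]-s["cx"])/s["fx"],(uv[:,1]-s["cy"])/s["fy"]]; p=d.copy()
    for _ in range(30): p=d/(1+s["k1"]*(p**2).sum(1,keepdims=True))
    v=np.c_[p[:,0],-p[:,1],-np.ones(len(p))]@s["world_from_camera"][:3,:3].T
    o=s["world_from_camera"][:3,3]; t=(z-o[2])/v[:,2]
    return o+v*t[:,None]
def crop(s,name,x0,y0,w,h,k):
    im=cv2.resize(s["pixels"][y0:y0+h,x0:x0+w],None,fx=k,fy=k,interpolation=cv2.INTER_CUBIC)
    st=10
    for x in range((x0//st+1)*st,x0+w,st):
        cv2.line(im,((x-x0)*k,0),((x-x0)*k,5),(0,255,255),1)
        if k>=6 or x%20==0: cv2.putText(im,str(x),((x-x0)*k-10,16),0,.35,(0,255,255),1)
    for y in range((y0//st+1)*st,y0+h,st):
        cv2.line(im,(0,(y-y0)*k),(5,(y-y0)*k),(0,255,255),1); cv2.putText(im,str(y),(7,(y-y0)*k+4),0,.35,(0,255,255),1)
    cv2.imwrite(f"pics/{name}.png",im)
E
python3 - <<'E'
from h import *
t=cam("top");s=cam("scene")
crop(t,"tA",175,265,95,80,8)
crop(t,"tB",310,250,160,100,5)
crop(s,"sB",330,200,160,120,5)
crop(s,"sA",195,310,115,70,6)
E
```

```text
(no output)
```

View pics/tA.png

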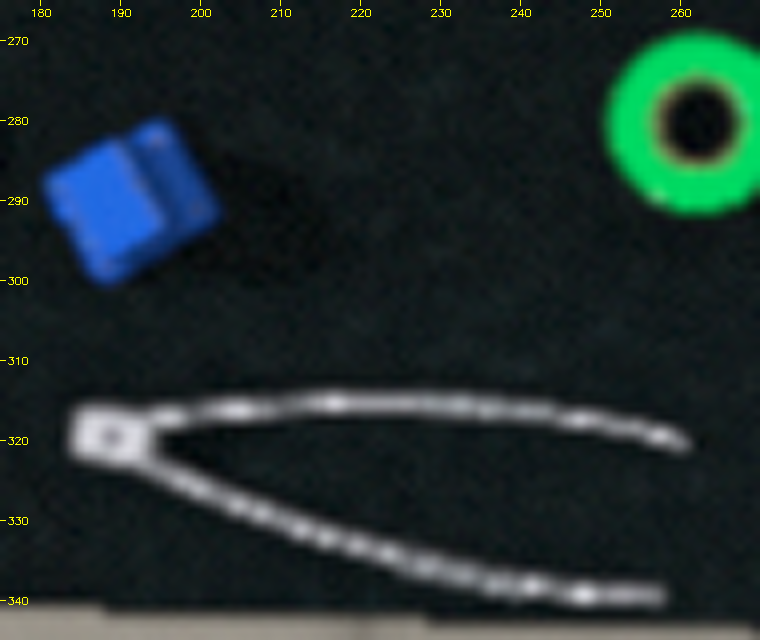

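View pics/tB.png

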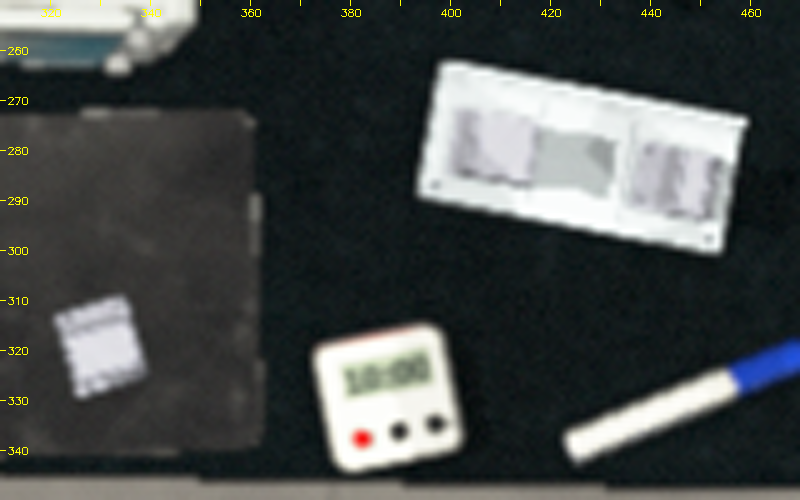

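View pics/sB.png

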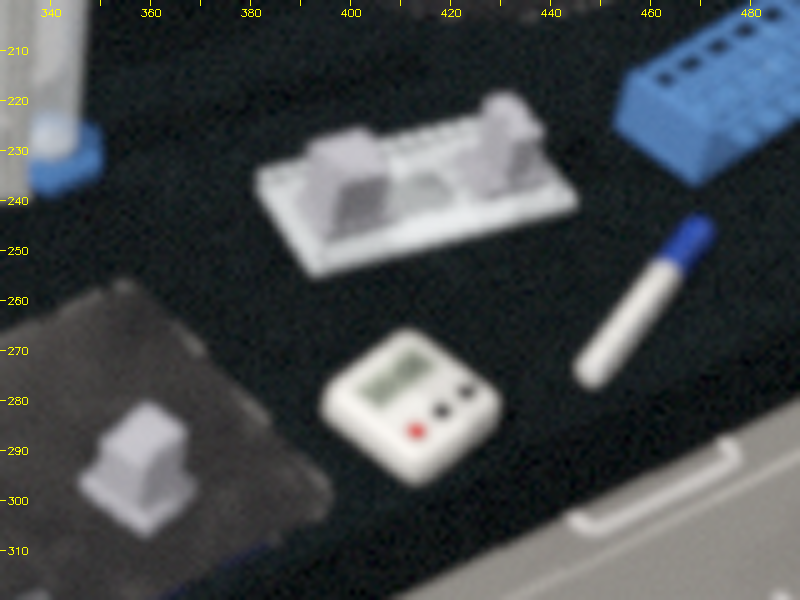

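View pics/sA.png

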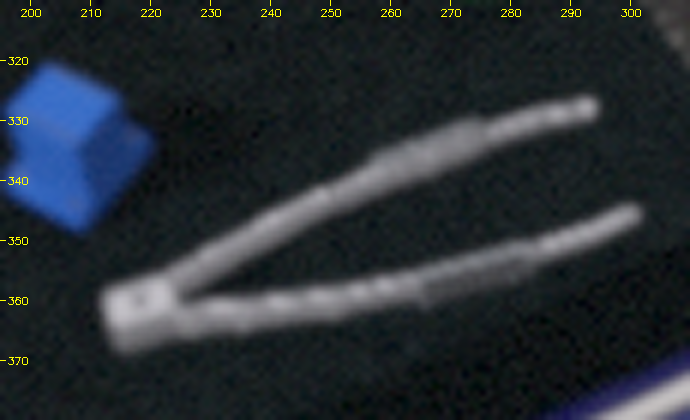

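Run:
```python
from h import *
np.set_printoptions(precision=4,suppress=True)
t=cam("top");s=cam("scene")
c=unproj(t,[[398,262],[459,274],[453.5,300],[393,289]],.006);print(c,c.mean(0))
for i in range(4):print(np.linalg.norm(c[i]-c[(i+1)%4]), np.degrees(np.arctan2(*(c[(i+1)%4]-c[i])[[1,0]])))
# gauge: scene top corners
print("g scene top",unproj(s,[[359.5,280.5],[367,287],[358.5,294],[350,287]],.045))
print("g scene foot",unproj(s,[[346,296],[359,306],[369,298]],.008))
print("g top", unproj(t,[[323,321],[336.5,318],[338,325],[326,328]],.03), unproj(t,[[331,319]],.045))
# forceps
print("f top", unproj(t,[[261,320],[257.5,339.5],[189,319.5]],.009))
print("f scene", unproj(s,[[294,328],[301,345.5],[215,358]],.009))
```

```text
[[ 0.5875 -0.2531  0.006 ]
 [ 0.562  -0.4047  0.006 ]
 [ 0.4981 -0.3916  0.006 ]
 [ 0.5213 -0.2419  0.006 ]] [ 0.5422 -0.3229  0.006 ]
0.1537766180196743 -99.52618567372839
0.06530735189953445 168.42763255563196
0.15149308846603068 81.17575111156326
0.06712163205180764 -9.557685642396851
g scene top [[ 0.4582 -0.0997  0.045 ]
 [ 0.4343 -0.1043  0.045 ]
 [ 0.4265 -0.077   0.045 ]
 [ 0.4523 -0.0709  0.045 ]]
g scene foot [[ 0.4588 -0.0669  0.008 ]
 [ 0.4206 -0.0779  0.008 ]
 [ 0.429  -0.1102  0.008 ]]
g top [[ 0.4412 -0.0729  0.03  ]
 [ 0.4491 -0.1048  0.03  ]
 [ 0.4326 -0.1088  0.03  ]
 [ 0.4248 -0.0805  0.03  ]] [[ 0.4472 -0.0912  0.045 ]]
f top [[0.4383 0.0759 0.009 ]
 [0.3914 0.0828 0.009 ]
 [0.4343 0.2495 0.009 ]]
f scene [[0.4361 0.0776 0.009 ]
 [0.3902 0.0844 0.009 ]
 [0.4461 0.2534 0.009 ]]
```

```bash
cat >> h.py <<'E'
def box(x0,x1,y0,y1,z0,z1):
    return [[x,y,z] for z in(z0,z1) for x,y in((x0,y0),(x1,y0),(x1,y1),(x0,y1))]
EDG=[(0,1),(1,2),(2,3),(3,0),(4,5),(5,6),(6,7),(7,4),(0,4),(1,5),(2,6),(3,7)]
def place(pts,pose): # x,y,z,yawdeg
    return R.from_euler('z',pose[3],degrees=True).apply(np.array(pts,float))+pose[:3]
def draw(s,name,boxes,x0,y0,w,h,k):
    im=cv2.resize(s["pixels"][y0:y0+h,x0:x0+w],None,fx=k,fy=k,interpolation=cv2.INTER_CUBIC)
    for b,pose,c in boxes:
        p=(proj(s,place(b,pose))-[x0-.5,y0-.5])*k
        for i,j in EDG: cv2.line(im,tuple(map(int,p[i])),tuple(map(int,p[j])),c,1,cv2.LINE_AA)
    cv2.imwrite(f"pics/{name}.png",im)
def gauge(w): return [box(-.017,.017,-.02,.02,0,.01),box(-.015,.015,-w/2,w/2,.01,.042)]
TR=[box(-.033,.033,-.075,.075,0,.006),box(.029,.033,-.075,.075,.006,.012)]
FO=[box(-.12,-.098,-.006,.006,0,.018),box(-.02,.02,.024,.027,0,.018),box(-.02,.02,-.027,-.024,0,.018),box(.055,.06,.022,.025,.006,.012),box(.055,.06,-.025,-.022,.006,.012)]
def allb(g,t,f):
    B=[(b,g,(0,0,255)) for b in gauge(.024)]+[(b,t,(0,200,0)) for b in TR]+[(b,f,(0,0,255)) for b in FO]
    for sg,w in((1,WS[0]),(-1,WS[1])):
        c=place([[-.004,.046*sg,.006]],t)[0]; B+=[(b,[*c,t[3]],(255,0,0)) for b in gauge(w)]
    return B
WS=(.032,.016)
E
python3 - <<'E'
from h import *
t=cam("top");s=cam("scene")
B=allb([.4435,-.0885,.003,-75],[.542,-.322,0,-9.2],[.4235,.1395,0,-98.5])
draw(t,"oA",B,175,265,95,80,8);draw(t,"oB",B,310,250,160,100,5)
draw(s,"oC",B,330,200,160,120,5);draw(s,"oD",B,195,310,115,70,6)
print(unproj(s,[[335,240],[312,250],[180,300]],0))
E
```

```text
[[ 6.34499404e-01 -1.40837190e-01  1.11022302e-16]
 [ 6.30793747e-01 -7.12459168e-02  0.00000000e+00]
 [ 6.32375240e-01  2.71694884e-01  0.00000000e+00]]
```

View pics/oA.png

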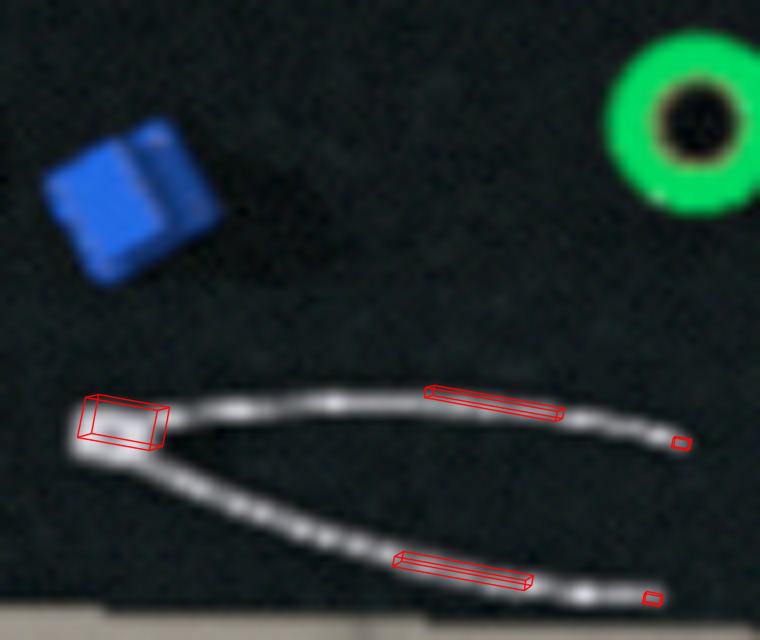

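View pics/oB.png

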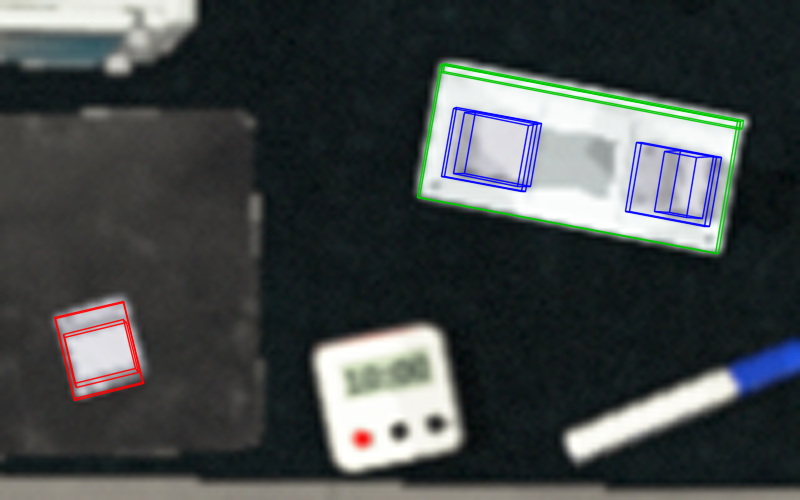

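View pics/oC.png

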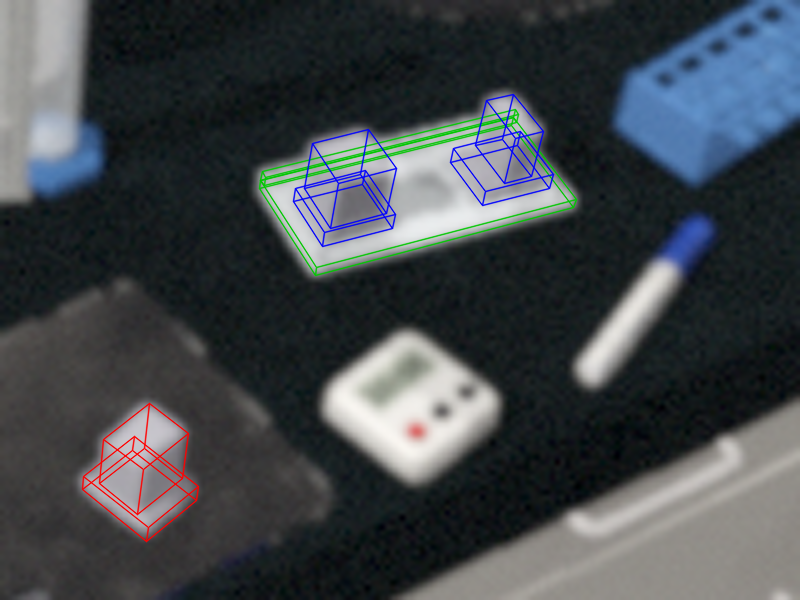

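View pics/oD.png

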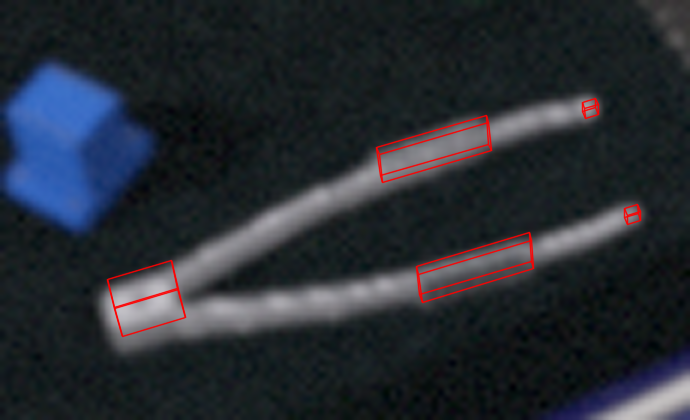

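```bash
cat >> h.py <<'E'
def go(x,y,z,yaw):
    st=r.state(); C=R.from_euler('xyz',st["tcp_rot"],degrees=True); T=R.from_euler('xyz',[180,0,yaw],degrees=True)
    off=C.inv().apply(np.array([x,y,z])-st["position"])*1000; tu=(C.inv()*T).as_rotvec(degrees=True)
    print("t %.2f"%st["time"],"pos",np.round(st["position"],4),"rot",np.round(st["tcp_rot"],2),"w %.4f"%st["width"],"F",np.round(st["wrist_force"],1),"q",np.round(st["qpos"],0))
    print("offset",np.round(off,1),"turn",np.round(tu,2))
E
python3 -c "
from h import *
go(.4445,-.0885,.30,15)"
```

```text
t 0.40 pos [ 0.2415 -0.5764  0.4045] rot [-179.99    0.     22.73] w 0.0943 F [-0.4 -0.  -0.4] q [65. 24. -1. 92.  0. 64. -3.]
offset [ 375.7 -371.5  104.6] turn [-0.01  0.    7.73]
```

Request:
play_rows(hand=[1,1,1,1,1,1,1,1], offset=[[375.7,-371.5,104.6],[375.7,-371.5,104.6],[375.7,-371.5,104.6],[375.7,-371.5,104.6],[375.7,-371.5,104.6],[375.7,-371.5,104.6],[375.7,-371.5,104.6],[375.7,-371.5,104.6]], turn=[[0,0,7.7],[0,0,7.7],[0,0,7.7],[0,0,7.7],[0,0,7.7],[0,0,7.7],[0,0,7.7],[0,0,7.7]])

```text
time: 1.07
position: [0.3674, -0.2726, 0.3398]
tcp_rot: [180.0, -0.0, 15.0]
wrist_force: [1.0, -0.8, -0.3]
width: 0.0942
```

```bash
python3 -c "
from h import *
go(.4445,-.0885,.30,15)"
```

```text
t 1.07 pos [ 0.3674 -0.2726  0.3398] rot [ 1.7998e+02 -2.0000e-02  1.5020e+01] w 0.0942 F [ 1.  -0.8 -0.3] q [ 41.  12.  -9. 119.   2.  49. -44.]
offset [ 122.2 -157.9   39.8] turn [ 0.02 -0.02  0.02]
```

Request:
play_rows(hand=[1,1,1,1,1,1,1,1], offset=[[122.2,-157.9,39.8],[122.2,-157.9,39.8],[122.2,-157.9,39.8],[122.2,-157.9,39.8],[122.2,-157.9,39.8],[122.2,-157.9,39.8],[122.2,-157.9,39.8],[122.2,-157.9,39.8]], turn=[[0,0,0],[0,0,0],[0,0,0],[0,0,0],[0,0,0],[0,0,0],[0,0,0],[0,0,0]])

```text
time: 1.73
position: [0.4444, -0.0888, 0.3]
tcp_rot: [180.0, -0.0, 15.0]
wrist_force: [-0.4, -0.1, 0.1]
width: 0.0944
```

```bash
python3 -c "
from h import *
t=cam('top');s=cam('scene')
B=allb([.4445,-.0885,.003,-75],[.542,-.322,0,-9.2],[.4225,.141,0,-97])
draw(t,'pA',B,175,265,95,80,8);draw(s,'pB',B,195,260,200,120,4)
go(.4445,-.0885,.218,15)"
```

```text
t 1.83 pos [ 0.4442 -0.0895  0.3002] rot [ 1.7995e+02 -2.0000e-02  1.4920e+01] w 0.0938 F [-0.6  0.3  0. ] q [ 22.  15. -16. 121.   6.  44. -73.]
offset [ 0.5 -1.  82.2] turn [ 0.05 -0.02 -0.08]
```

View pics/pA.png

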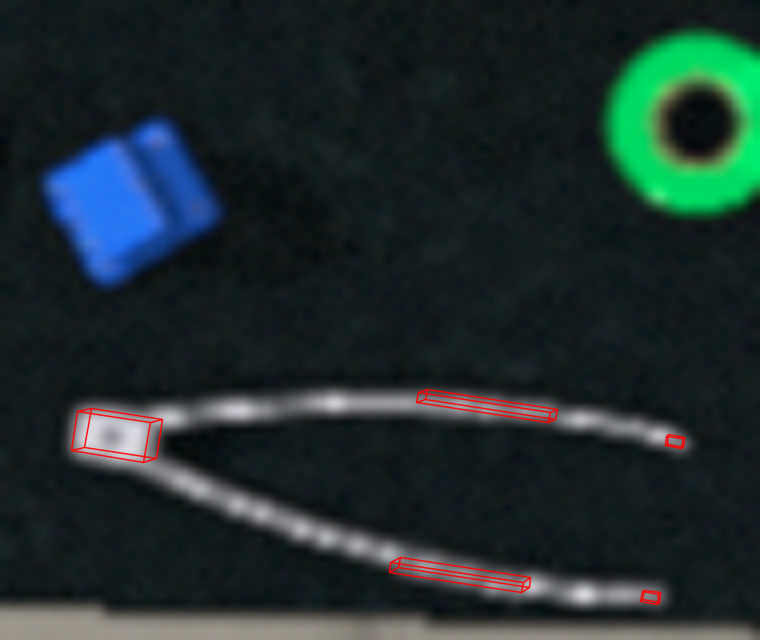

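View pics/pB.png

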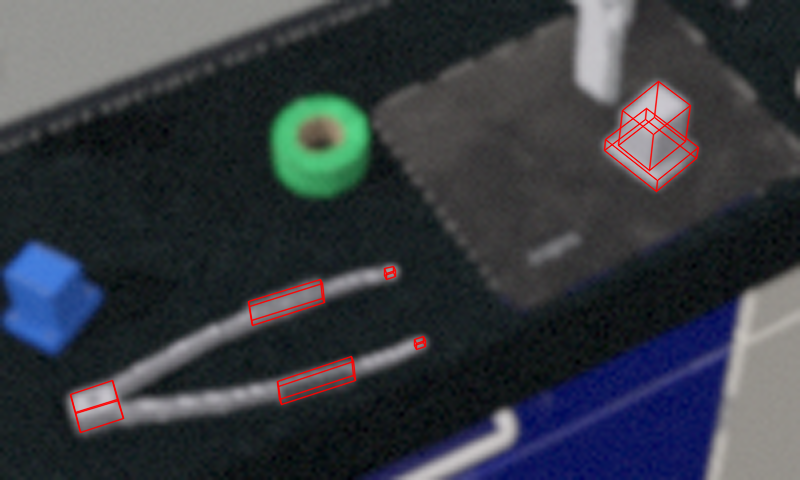

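Request:
play_rows(hand=[1,1,1,1,0.6,0.6,0.6,0.6], offset=[[0.3,-0.8,25],[0.3,-0.8,50],[0.3,-0.8,75],[0.3,-0.8,84],[0.3,-0.8,84],[0.3,-0.8,84],[0.3,-0.8,84],[0.3,-0.8,84]], turn=[[0,0,0],[0,0,0],[0,0,0],[0,0,0],[0,0,0],[0,0,0],[0,0,0],[0,0,0]])

```text
time: 2.5
position: [0.4448, -0.089, 0.2174]
tcp_rot: [179.9, -0.1, 14.9]
wrist_force: [0.2, 0.6, 0.0]
width: 0.0705
```

```bash
python3 -c "
from h import *
t=cam('top');s=cam('scene')
B=allb([.4445,-.0885,.003,-75],[.542,-.322,0,-9.2],[.4225,.141,0,-97])
draw(s,'qB',B,310,220,90,90,6)
go(.4445,-.0885,.216,15)"
```

```text
t 2.60 pos [ 0.4446 -0.0888  0.2171] rot [ 1.799e+02 -1.000e-01  1.491e+01] w 0.0628 F [-0.6 -0.3  0.1] q [ 19.  24. -14. 124.  11.  33. -77.]
offset [-0.  -0.4  1.1] turn [ 0.1  -0.1  -0.09]
```

View pics/qB.png

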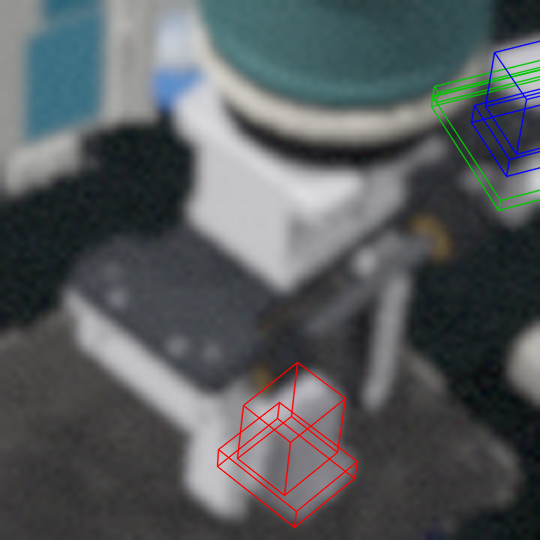

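Request:
play_rows(hand=[0.4,0.3,0.2,0.2,0.2,0.2,0.2,0.2], offset=[[0,0,0],[0,0,0],[0,0,0],[0,0,0],[0,0,0],[0,0,0],[0,0,0],[0,0,0]], turn=[[0,0,0],[0,0,0],[0,0,0],[0,0,0],[0,0,0],[0,0,0],[0,0,0],[0,0,0]], grip_force=20)

```text
time: 3.27
position: [0.4446, -0.0889, 0.2171]
tcp_rot: [179.9, -0.1, 14.9]
wrist_force: [-0.5, -0.0, 2.3]
width: 0.0304
```

Request:
play_rows(hand=[0.2,0.2,0.2,0.2,0.2,0.2,0.2,0.2], offset=[[0,0,0],[0,0,0],[0,0,0],[0,0,0],[0,0,-20],[0,0,-50],[0,0,-80],[0,0,-80]], turn=[[0,0,0],[0,0,0],[0,0,0],[0,0,0],[0,0,0],[0,0,0],[0,0,0],[0,0,0]])

```text
time: 3.93
position: [0.4456, -0.0888, 0.3014]
tcp_rot: [179.7, -0.4, 14.9]
wrist_force: [2.3, 0.1, -0.7]
width: 0.0299
```

```bash
python3 -c "
from h import *
s=cam('scene')
crop(s,'rB',310,200,100,90,6)
go(.538,-.3214,.30,80.8)"
```

```text
t 3.98 pos [ 0.445  -0.0889  0.2992] rot [179.78  -0.32  14.9 ] w 0.0296 F [-0.2 -0.2 -1.2] q [ 22.  16. -16. 121.   6.  44. -74.]
offset [ 30.  248.6   0.4] turn [  0.38  -0.15 -65.9 ]
```

View pics/rB.png

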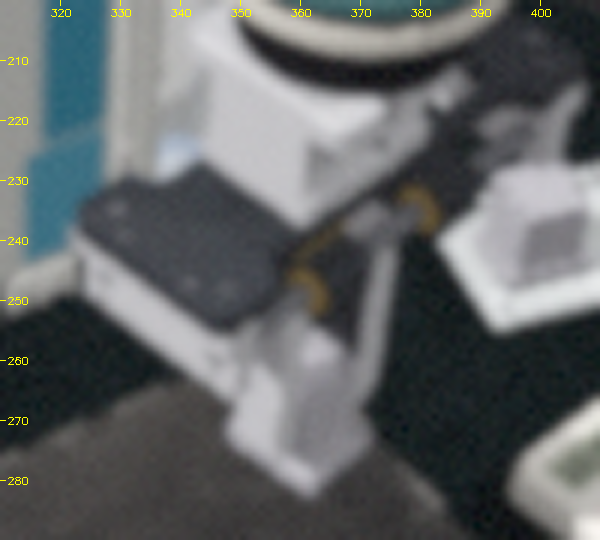

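Request:
play_rows(hand=[0.2,0.2,0.2,0.2,0.2,0.2,0.2,0.2], offset=[[3.75,31,0],[7.5,62,0],[11,93,0],[15,124,0],[19,155,0],[22,186,0],[26,217,0],[30,248.6,0.4]], turn=[[0,0,-7],[0,0,-14],[0,0,-21],[0,0,-28],[0,0,-35],[0,0,-42],[0,0,-49],[0.2,0,-56]])

```text
time: 4.65
position: [0.538, -0.3228, 0.2985]
tcp_rot: [179.9, -0.1, 71.2]
wrist_force: [0.9, -0.6, -1.2]
width: 0.0299
```

```bash
python3 -c "
from h import *
go(.538,-.3214,.28,80.8)"
```

```text
t 4.65 pos [ 0.538  -0.3228  0.2985] rot [ 1.7986e+02 -1.1000e-01  7.1240e+01] w 0.0299 F [ 0.9 -0.6 -1.2] q [ 44.  32. -22.  97.  14.  54.  -2.]
offset [ 1.3 -0.5 18.5] turn [ 0.14 -0.1  -9.56]
```

Request:
play_rows(hand=[0.2,0.2,0.2,0.2,0.2,0.2], offset=[[1,-0.3,10],[1.3,-0.5,18.5],[1.3,-0.5,18.5],[1.3,-0.5,18.5],[1.3,-0.5,18.5],[1.3,-0.5,18.5]], turn=[[0,0,-5],[0.1,-0.1,-9.6],[0.1,-0.1,-9.6],[0.1,-0.1,-9.6],[0.1,-0.1,-9.6],[0.1,-0.1,-9.6]])

```text
time: 5.15
position: [0.5382, -0.3211, 0.2804]
tcp_rot: [179.9, 0.0, 80.8]
wrist_force: [-0.6, 0.4, -0.5]
width: 0.0298
```

```bash
python3 -c "
from h import *
s=cam('scene');t=cam('top')
T=[.542,-.322,0,-9.2]; c=r.state()['position']
B=allb([*c[:2],c[2]-.214,-9.2],T,[.4225,.141,0,-97])
draw(s,'uB',B,360,180,100,90,6)
draw(t,'uA',B,380,240,100,80,7)
go(.538,-.3214,.2205,80.8)"
```

```text
t 5.25 pos [ 0.5382 -0.3212  0.2805] rot [1.7992e+02 3.0000e-02 8.0790e+01] w 0.0301 F [-0.8  0.5 -1. ] q [ 45.  34. -24.  97.  17.  52.   6.]
offset [-0.2 -0.2 60. ] turn [ 0.08  0.03 -0.01]
```

View pics/uB.png

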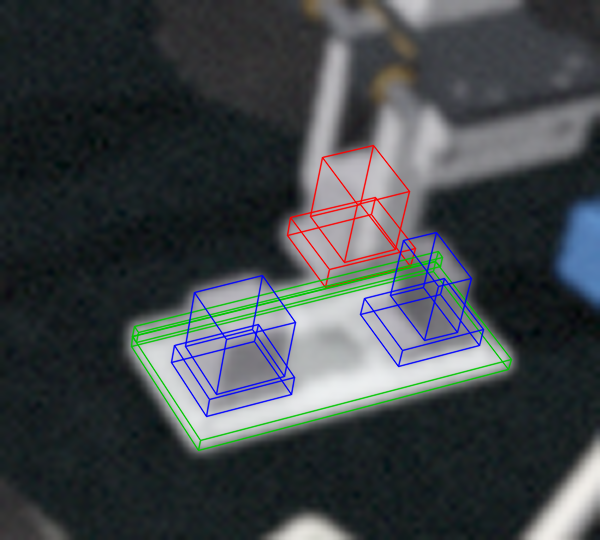

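View pics/uA.png

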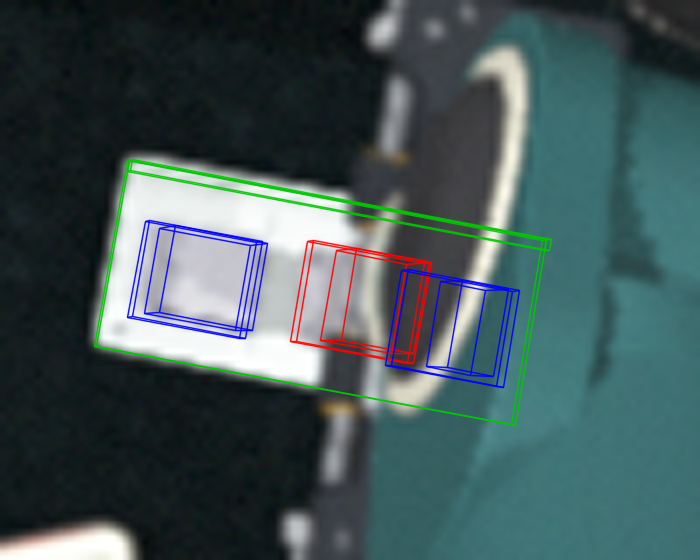

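Request:
play_rows(hand=[0.2,0.2,0.2,0.2,0.2,0.2], offset=[[0,0,15],[0,0,30],[0,0,45],[0,0,50],[0,0,50],[0,0,50]], turn=[[0,0,0],[0,0,0],[0,0,0],[0,0,0],[0,0,0],[0,0,0]])

```text
time: 5.75
position: [0.5385, -0.3211, 0.2311]
tcp_rot: [179.9, 0.0, 80.8]
wrist_force: [-0.9, -0.3, 0.1]
width: 0.03
```

```bash
python3 -c "
from h import *
s=cam('scene');t=cam('top')
T=[.542,-.322,0,-9.2]; c=r.state()['position']
B=allb([*c[:2],c[2]-.214,-9.2],T,[.4225,.141,0,-97])
draw(s,'vB',B,375,200,70,60,11)
crop(s,'vC',375,200,70,60,11)
go(.538,-.3214,.2205,80.8)"
```

```text
t 5.85 pos [ 0.5386 -0.3212  0.2315] rot [1.7985e+02 6.0000e-02 8.0790e+01] w 0.0301 F [ 0.1 -0.1 -1.9] q [ 44.  38. -22.  99.  18.  47.   4.]
offset [-0.2 -0.6 11. ] turn [ 0.15  0.06 -0.01]
```

View pics/vB.png

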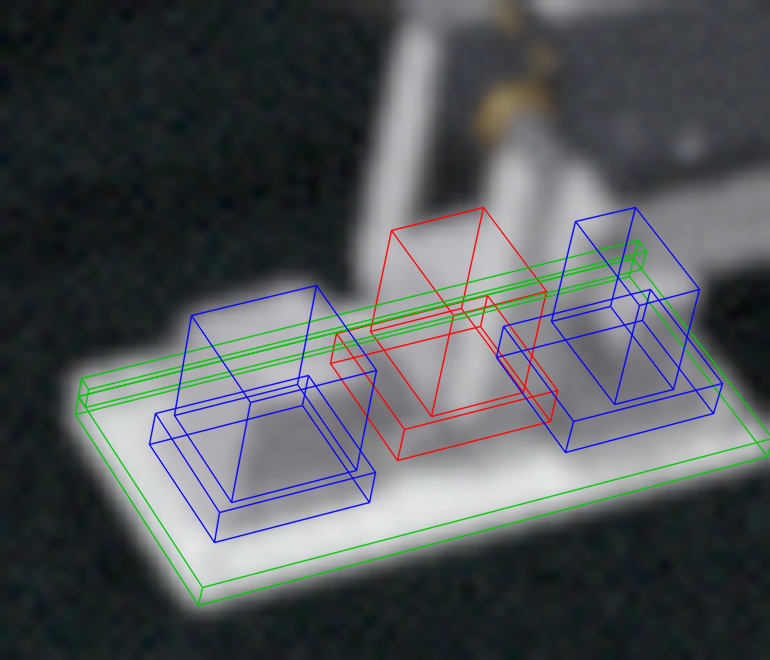

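View pics/vC.png

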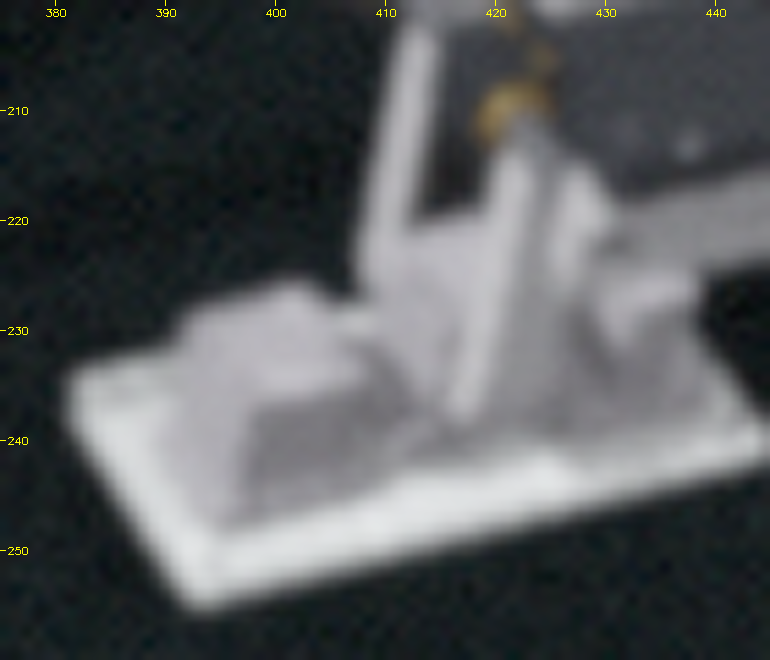

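Request:
play_rows(hand=[0.2,0.2,0.2,0.2,0.2,0.2], offset=[[0,-0.2,4],[0,-0.4,7],[0,-0.4,9],[0,-0.4,10.5],[0,-0.4,11.5],[0,-0.4,11.5]], turn=[[0,0,0],[0,0,0],[0.1,0,0],[0.1,0,0],[0.1,0,0],[0.1,0,0]])

```text
time: 6.35
position: [0.5382, -0.3212, 0.22]
tcp_rot: [180.0, 0.1, 80.8]
wrist_force: [-0.0, 0.3, -1.2]
width: 0.0301
```

```bash
python3 -c "
from h import *
s=cam('scene')
T=[.542,-.322,0,-9.2]; c=r.state()['position']
B=allb([*c[:2],c[2]-.214,-9.2],T,[.4225,.141,0,-97])
draw(s,'wB',B,375,200,70,60,11)
go(.538,-.3214,.2205,80.8)"
```

```text
t 6.40 pos [ 0.5382 -0.3212  0.22  ] rot [1.7995e+02 7.0000e-02 8.0790e+01] w 0.0303 F [-0.8 -0.2  0.1] q [ 44.  38. -22.  99.  19.  46.   4.]
offset [-0.2 -0.2 -0.5] turn [ 0.05  0.07 -0.01]
```

View pics/wB.png

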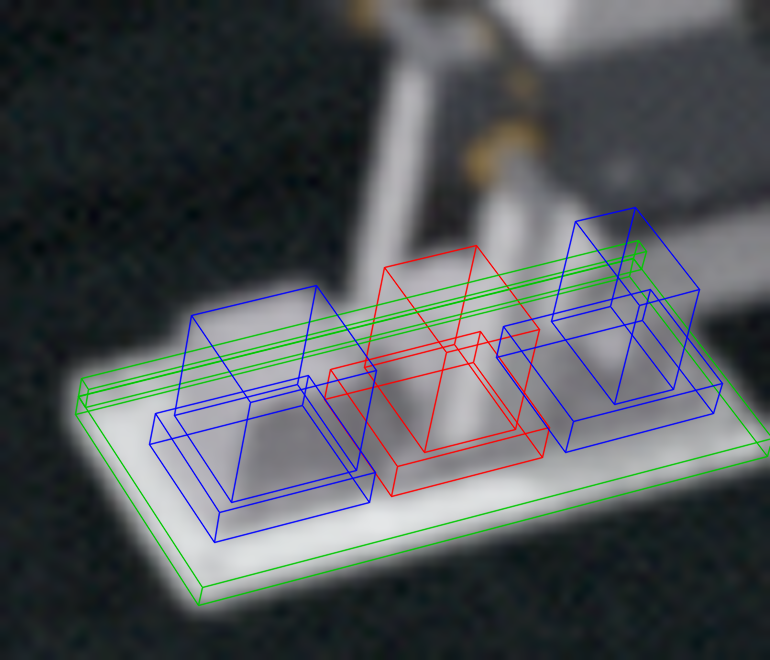

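Request:
play_rows(hand=[0.2,0.2,0.2], offset=[[0,0,0.6],[0,0,1],[0,0,1]], turn=[[0,0,0],[0,0,0],[0,0,0]])

```text
time: 6.65
position: [0.5383, -0.3212, 0.2199]
tcp_rot: [179.9, 0.1, 80.8]
wrist_force: [-6.2, 2.6, 16.7]
width: 0.03
```

Request:
play_rows(hand=[0.2,0.4,0.7,0.7,0.7,0.7,0.7,0.7], offset=[[0,0,-0.5],[0,0,-0.5],[0,0,-0.5],[0,0,-0.5],[0,0,-0.5],[0,0,-0.5],[0,0,-0.5],[0,0,-0.5]], turn=[[0,0,0],[0,0,0],[0,0,0],[0,0,0],[0,0,0],[0,0,0],[0,0,0],[0,0,0]])

```text
time: 7.32
position: [0.5383, -0.3212, 0.2204]
tcp_rot: [180.0, 0.1, 80.8]
wrist_force: [0.0, -0.8, -1.2]
width: 0.0657
```

Request:
play_rows(hand=[0.7,0.7,0.7,0.7,0.7,0.7,0.7,0.7], offset=[[0,0,-5],[0,0,-20],[0,0,-40],[0,0,-60],[0,0,-80],[0,0,-100],[0,0,-120],[0,0,-120]], turn=[[0,0,0],[0,0,0],[0,0,0],[0,0,0],[0,0,0],[0,0,0],[0,0,0],[0,0,0]])

```text
time: 7.98
position: [0.539, -0.3211, 0.3447]
tcp_rot: [179.7, 0.2, 80.8]
wrist_force: [0.2, -1.4, 1.4]
width: 0.0658
```

```bash
python3 -c "
from h import *
go(.4225,.1405,.32,83)"
```

```text
t 7.98 pos [ 0.539  -0.3211  0.3447] rot [179.67   0.2   80.79] w 0.0658 F [ 0.2 -1.4  1.4] q [ 46.  30. -25.  95.  14.  58.   8.]
offset [ 437.1 -189.    22.1] turn [ 0.32  0.21 -2.21]
```

Request:
play_rows(hand=[0.8,0.8,0.8,0.8,0.8,0.8,0.8,0.8], offset=[[20,-40,10],[50,-80,22],[87,-100,22],[125,-120,22],[165,-140,22],[203,-155,22],[242,-160,22],[280,-165,22]], turn=[[0.3,0.2,-2.2],[0.3,0.2,-2.2],[0.3,0.2,-2.2],[0.3,0.2,-2.2],[0.3,0.2,-2.2],[0.3,0.2,-2.2],[0.3,0.2,-2.2],[0.3,0.2,-2.2]])

```text
time: 8.65
position: [0.4197, -0.0258, 0.321]
tcp_rot: [180.0, 0.1, 82.9]
wrist_force: [2.1, -0.1, -0.2]
width: 0.0754
```

```bash
python3 -c "
from h import *
t=cam('top')
crop(t,'x1',370,240,110,90,7)
go(.4225,.1405,.26,83)"
```

```text
t 8.70 pos [ 0.4201 -0.0188  0.3214] rot [ 1.7991e+02 -5.0000e-02  8.3340e+01] w 0.0749 F [-1.3 11.2 -0.1] q [ 32.  12. -36. 124.  10.  47. -18.]
offset [158.4 -16.1  61.5] turn [ 0.09 -0.05  0.34]
```

View pics/x1.png

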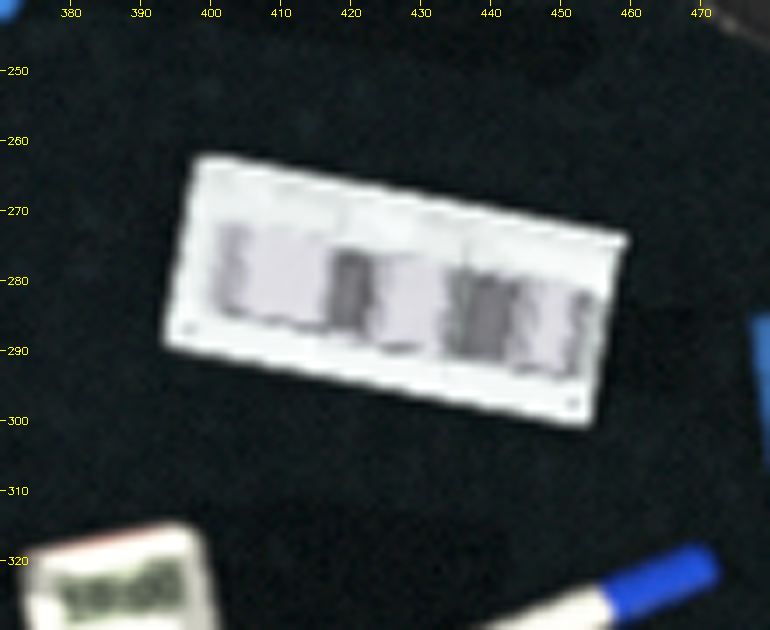

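Request:
play_rows(hand=[0.8,0.8,0.8,0.8,0.8,0.8,0.8,0.8], offset=[[25,-3,10],[55,-6,20],[85,-9,31],[115,-12,45],[140,-15,55],[158.4,-16,61.5],[158.4,-16,61.5],[158.4,-16,61.5]], turn=[[0,0,0.3],[0,0,0.3],[0,0,0.3],[0,0,0.3],[0,0,0.3],[0,0,0.3],[0,0,0.3],[0,0,0.3]])

```text
time: 9.37
position: [0.4224, 0.1411, 0.2598]
tcp_rot: [180.0, -0.1, 83.2]
wrist_force: [0.3, 0.0, -0.0]
width: 0.0754
```

```bash
python3 -c "
from h import *
s=cam('scene');t=cam('top')
T=[.542,-.322,0,-9.2]
B=allb([.538,-.3214,.006,-9.2],T,[.4225,.1405,0,-97])
draw(s,'yB',B,375,200,70,60,11)
draw(t,'yA',B,370,240,110,90,7)
draw(s,'yC',B,195,240,130,130,5)
go(.4225,.1405,.205,83)"
```

```text
t 9.47 pos [0.4227 0.1398 0.2602] rot [ 1.799e+02 -3.000e-02  8.301e+01] w 0.0754 F [ 0.5 -0.2 -0.5] q [  9.  22. -37. 123.  20.  41. -48.]
offset [ 0.7 -0.4 55.2] turn [ 0.1  -0.03  0.01]
```

View pics/yB.png

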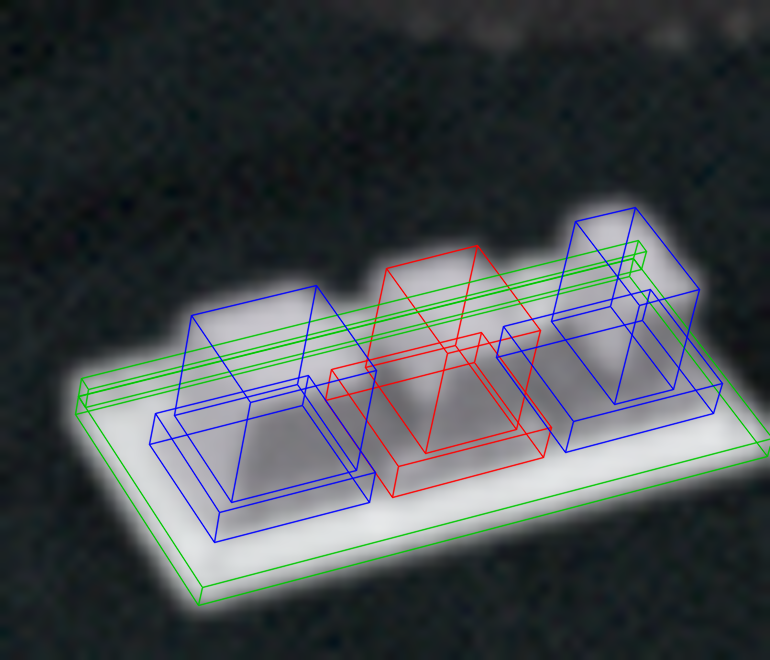

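View pics/yA.png

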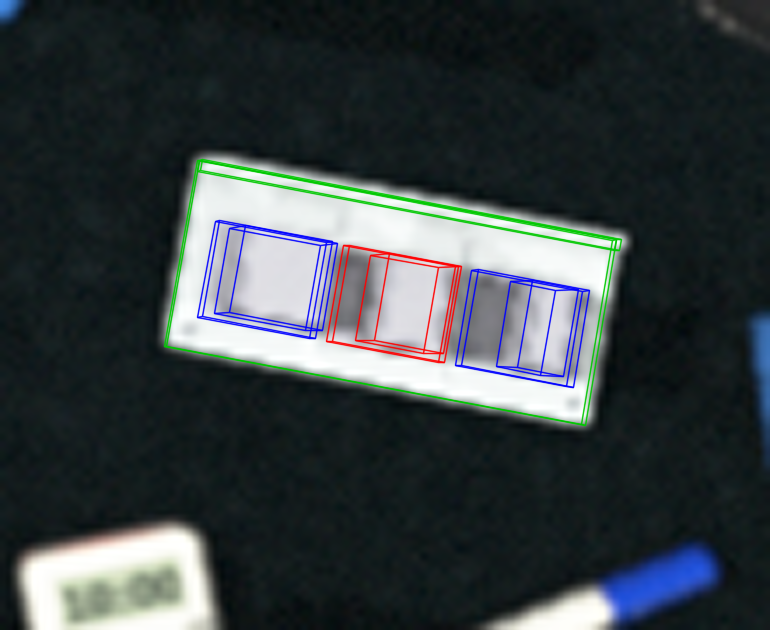

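View pics/yC.png

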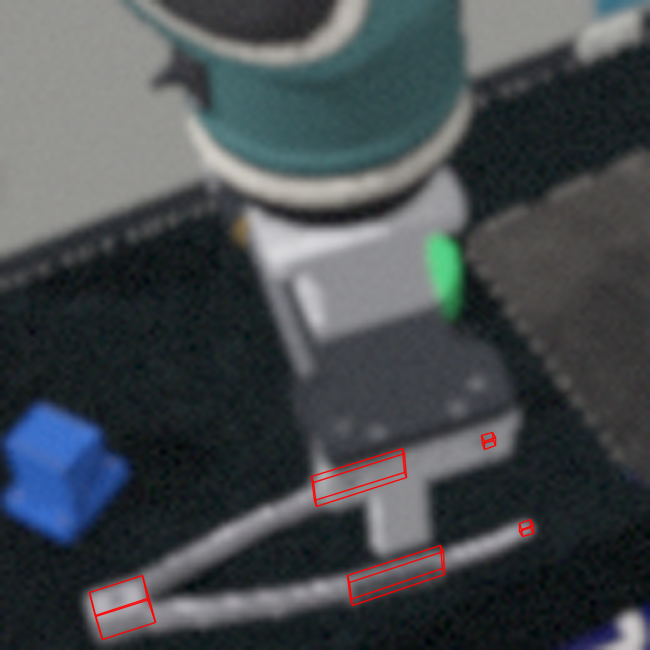

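Request:
play_rows(hand=[0.8,0.8,0.8,0.8,0.8,0.8], offset=[[0.4,-0.2,15],[0.7,-0.4,30],[0.7,-0.4,45],[0.7,-0.4,54],[0.7,-0.4,56.5],[0.7,-0.4,56.5]], turn=[[0,0,0],[0,0,0],[0,0,0],[0,0,0],[0,0,0],[0,0,0]])

```text
time: 9.97
position: [0.4226, 0.1401, 0.2036]
tcp_rot: [179.9, -0.0, 83.0]
wrist_force: [-0.5, 0.8, 0.8]
width: 0.0753
```

```bash
python3 -c "
from h import *
s=cam('scene')
B=allb([.538,-.3214,.006,-9.2],[.542,-.322,0,-9.2],[.4225,.1405,0,-97])
draw(s,'zC',B,205,280,110,90,7)
go(.4225,.1405,.203,83)"
```

```text
t 10.02 pos [0.4227 0.1403 0.2041] rot [ 1.7989e+02 -3.0000e-02  8.2980e+01] w 0.0753 F [ 1.3 -0.3  0.6] q [  5.  28. -32. 124.  27.  34. -53.]
offset [ 0.2 -0.2  1.1] turn [ 0.11 -0.03 -0.02]
```

View pics/zC.png

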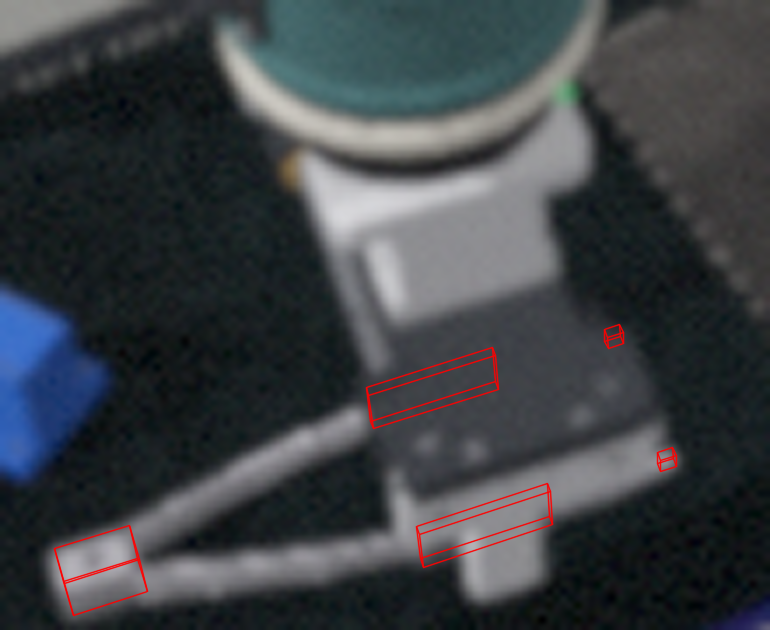

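Request:
play_rows(hand=[0.7,0.6,0.55,0.5,0.47,0.436,0.436,0.436], offset=[[0,0,0.5],[0,0,0.5],[0,0,0.5],[0,0,0.5],[0,0,0.5],[0,0,0.5],[0,0,0.5],[0,0,0.5]], turn=[[0,0,0],[0,0,0],[0,0,0],[0,0,0],[0,0,0],[0,0,0],[0,0,0],[0,0,0]], grip_force=25)

```text
time: 10.68
position: [0.423, 0.1403, 0.204]
tcp_rot: [179.8, -0.0, 83.0]
wrist_force: [0.4, -1.1, 7.4]
width: 0.041
```

Request:
play_rows(hand=[0.436,0.436,0.436,0.436], offset=[[0,0,0],[0,0,0],[0,0,0],[0,0,0]], turn=[[0,0,0],[0,0,0],[0,0,0],[0,0,0]])

```text
time: 11.02
position: [0.423, 0.1403, 0.204]
tcp_rot: [179.8, -0.0, 83.0]
wrist_force: [-0.1, -0.3, 2.0]
width: 0.0409
```

```bash
python3 -c "
from h import *
go(.4225,.1405,.203,83)"
```

```text
t 11.02 pos [0.423  0.1403 0.204 ] rot [ 1.7983e+02 -4.0000e-02  8.2980e+01] w 0.0409 F [-0.1 -0.3  2. ] q [  5.  28. -32. 124.  27.  34. -53.]
offset [ 0.1 -0.5  1. ] turn [ 0.17 -0.04 -0.02]
```

Width 40.9 mm as wanted. Lift.

Request:
play_rows(hand=[0.436,0.436,0.436,0.436,0.436,0.436,0.436,0.436], offset=[[0,0,-8],[0,0,-20],[0,0,-35],[0,0,-55],[0,0,-75],[0,0,-90],[0,0,-100],[0,0,-100]], turn=[[0,0,0],[0,0,0],[0,0,0],[0,0,0],[0,0,0],[0,0,0],[0,0,0],[0,0,0]])

```text
time: 11.68
position: [0.423, 0.1405, 0.3062]
tcp_rot: [179.7, -0.1, 83.0]
wrist_force: [0.3, 0.5, -0.4]
width: 0.0414
```

```bash
python3 -c "
from h import *
s=cam('scene');t=cam('top')
crop(s,'aC',195,260,130,110,6)
crop(t,'aT',175,265,110,90,7)
go(.4225,.1405,.304,83)"
```

```text
t 11.78 pos [0.4226 0.1401 0.3041] rot [ 1.798e+02 -3.000e-02  8.296e+01] w 0.0409 F [-0.4  0.3 -1.2] q [ 13.  17. -40. 121.  16.  46. -44.]
offset [ 0.4 -0.2  0.1] turn [ 0.2  -0.03 -0.04]
```

View pics/aC.png

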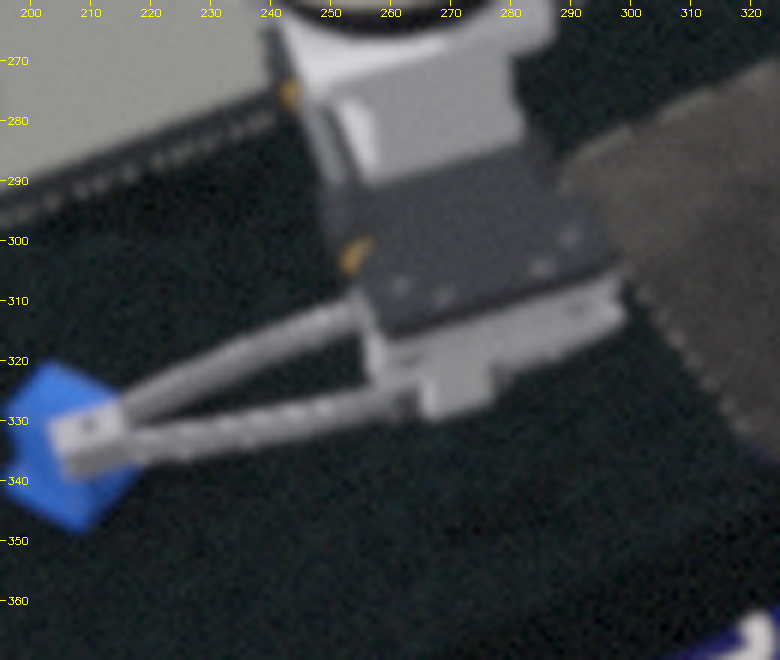

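View pics/aT.png

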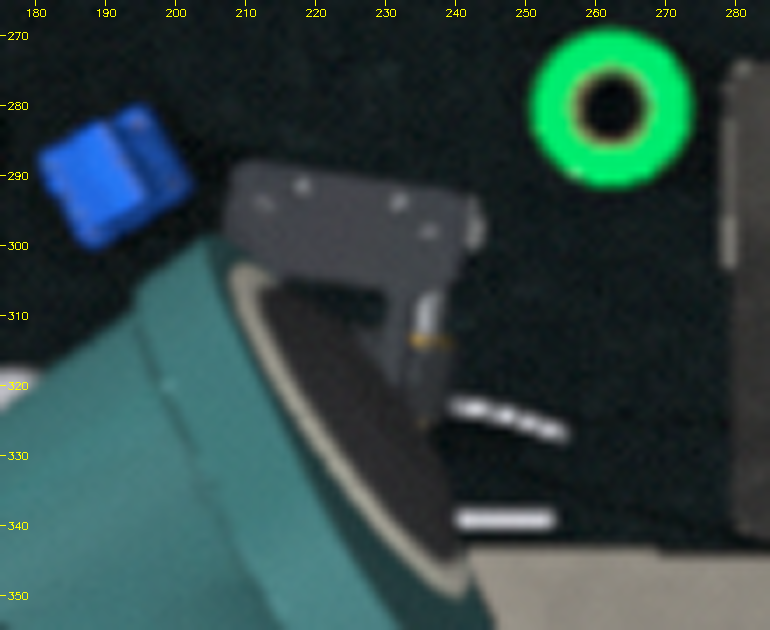

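```bash
cat >> h.py <<'E'
FQ=[FO[0],box(-.02,.02,.0175,.0205,0,.018),box(-.02,.02,-.0205,-.0175,0,.018),box(.055,.06,.012,.015,.006,.012),box(.055,.06,-.015,-.012,.006,.012)]
E
python3 -c "
from h import *
s=cam('scene');t=cam('top')
B=[(b,[.4226,.1401,.100,-97],(0,0,255)) for b in FQ]
draw(s,'bC',B,195,260,130,110,6)
draw(t,'bT',B,225,285,60,60,10)
print(unproj(t,[[255.9,327],[254.1,339.1]],.109))
"
```

```text
[[0.42857176 0.07800905 0.109     ]
 [0.40171236 0.08108266 0.109     ]]
```

View pics/bC.png

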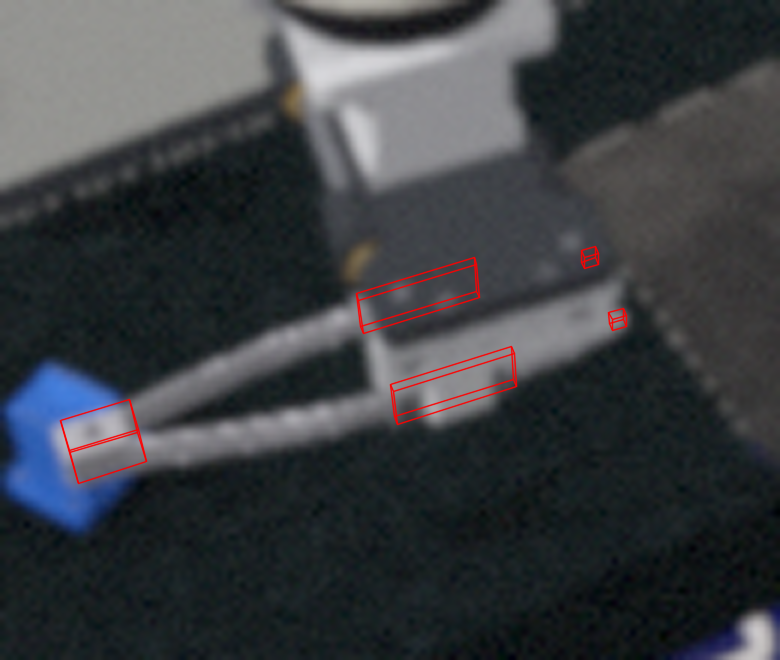

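View pics/bT.png

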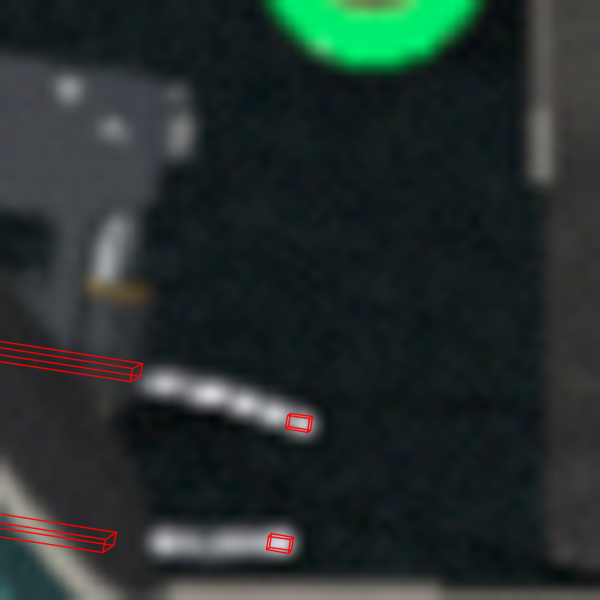

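```bash
python3 -c "
from h import *
go(.4783,-.3117,.31,170.8)"
```

```text
t 11.88 pos [0.4225 0.1402 0.3033] rot [ 1.7989e+02 -2.0000e-02  8.2980e+01] w 0.0411 F [-0.4  0.3 -0.6] q [ 12.  18. -40. 121.  16.  46. -44.]
offset [-441.7  110.6   -6.6] turn [ 1.000e-01  7.000e-02 -8.782e+01]
```

Request:
play_rows(hand=[0.436,0.436,0.436,0.436,0.436,0.436,0.436,0.436], offset=[[-10,2.5,-1],[-30,7.5,-3],[-55,14,-5],[-82,20.5,-6.6],[-109,27,-6.6],[-136,34,-6.6],[-163,41,-6.6],[-190,47.5,-6.6]], turn=[[0,0,-2],[0,0,-6],[0,0,-11],[0,0,-16.3],[0,0,-21.7],[0,0,-27],[0,0,-32.4],[0,0,-37.8]])

```text
time: 12.55
position: [0.4462, -0.0556, 0.3092]
tcp_rot: [179.9, -0.0, 121.1]
wrist_force: [-0.3, -0.1, -0.5]
width: 0.041
```

```bash
python3 -c "
from h import *
go(.4783,-.3117,.31,170.8)"
```

```text
t 12.55 pos [ 0.4462 -0.0556  0.3092] rot [ 1.7995e+02 -1.0000e-02  1.2106e+02] w 0.0410 F [-0.3 -0.1 -0.5] q [ 40.  18. -42. 121.  16.  47.  19.]
offset [-236.  -104.6   -1. ] turn [ 5.000e-02  1.000e-02 -4.974e+01]
```

Request:
play_rows(hand=[0.436,0.436,0.436,0.436,0.436,0.436,0.436,0.436], offset=[[-25,-11,0],[-53,-23.5,0],[-81,-36,0],[-109,-48,0],[-137,-61,0],[-165,-73,0],[-190,-84,0],[-208,-92,0]], turn=[[0,0,-5.3],[0,0,-11.2],[0,0,-17],[0,0,-23],[0,0,-29],[0,0,-35],[0,0,-40],[0,0,-44]])

```text
time: 13.22
position: [0.4744, -0.2838, 0.3078]
tcp_rot: [179.9, -0.1, 165.2]
wrist_force: [0.6, -0.0, -1.7]
width: 0.0413
```

```bash
python3 -c "
from h import *
go(.4783,-.3117,.31,170.8)"
```

```text
t 13.22 pos [ 0.4744 -0.2838  0.3078] rot [ 1.7991e+02 -5.0000e-02  1.6523e+02] w 0.0413 F [ 0.6 -0.  -1.7] q [ 63.  30. -45. 107.  26.  54.  81.]
offset [-10.9 -26.   -2.3] turn [ 0.09 -0.05 -5.57]
```

Request:
play_rows(hand=[0.436,0.436,0.436,0.436,0.436,0.436,0.436,0.436], offset=[[-5,-12,-1],[-9,-21,-2],[-10.9,-26,-2.3],[-10.9,-26,-2.3],[-10.9,-26,-2.3],[-10.9,-26,-2.3],[-10.9,-26,-2.3],[-10.9,-26,-2.3]], turn=[[0,0,-2.6],[0,0,-4.6],[0,0,-5.6],[0,0,-5.6],[0,0,-5.6],[0,0,-5.6],[0,0,-5.6],[0,0,-5.6]])

```text
time: 13.88
position: [0.4784, -0.311, 0.3101]
tcp_rot: [179.9, -0.0, 170.9]
wrist_force: [-0.9, 1.0, -1.1]
width: 0.0414
```

```bash
python3 -c "
from h import *
s=cam('scene');t=cam('top')
c=r.state()['position']
B=[(b,[*(c[:2]+[.001,0]),c[2]-.204,-9.2],(0,0,255)) for b in FQ]+[(b,[.538,-.3214,.006,-9.2],(255,0,0)) for b in gauge(.024)]
draw(s,'cS',B,360,180,100,90,7)
draw(t,'cT',B,380,240,90,80,8)
crop(t,'cT2',380,240,90,80,8)
go(.4783,-.3117,.263,170.8)
"
```

```text
t 13.98 pos [ 0.4783 -0.3114  0.3101] rot [ 1.7992e+02 -4.0000e-02  1.7084e+02] w 0.0415 F [ 0.1 -0.6 -0.2] q [ 65.  32. -46. 104.  27.  56.  89.]
offset [-0.1 -0.4 47.1] turn [ 0.08 -0.04  0.04]
```

View pics/cS.png

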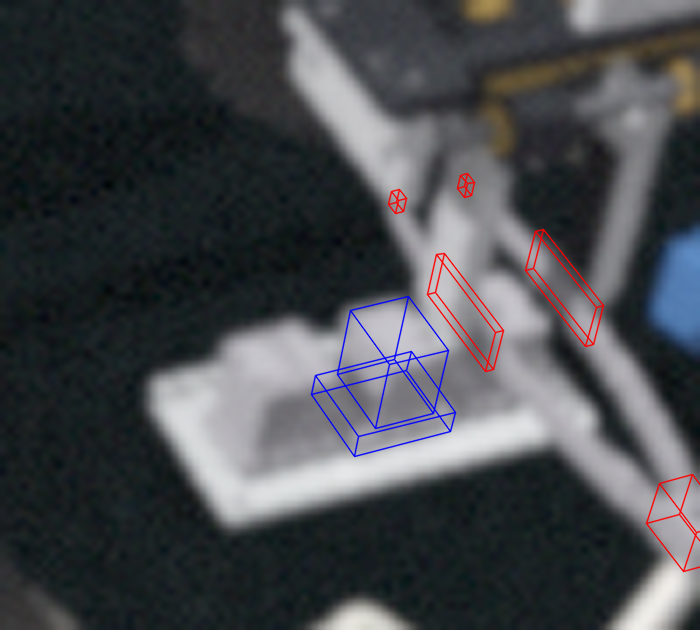

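View pics/cT.png

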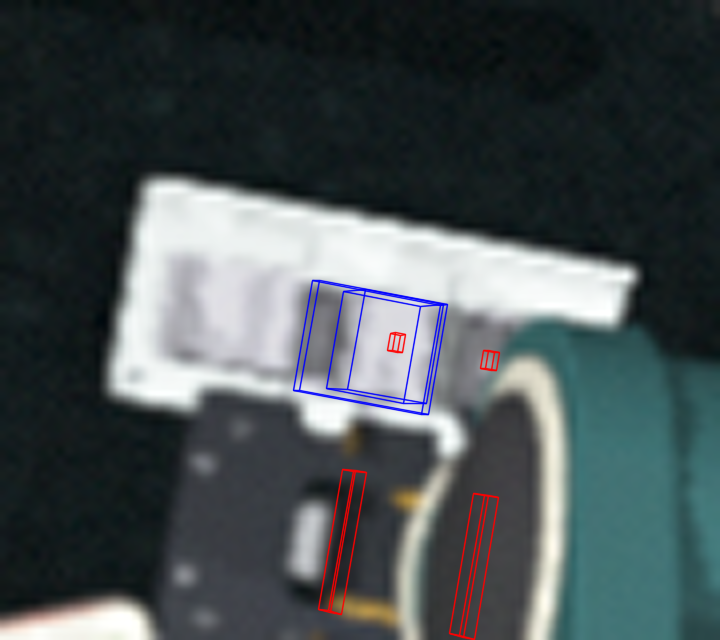

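View pics/cT2.png

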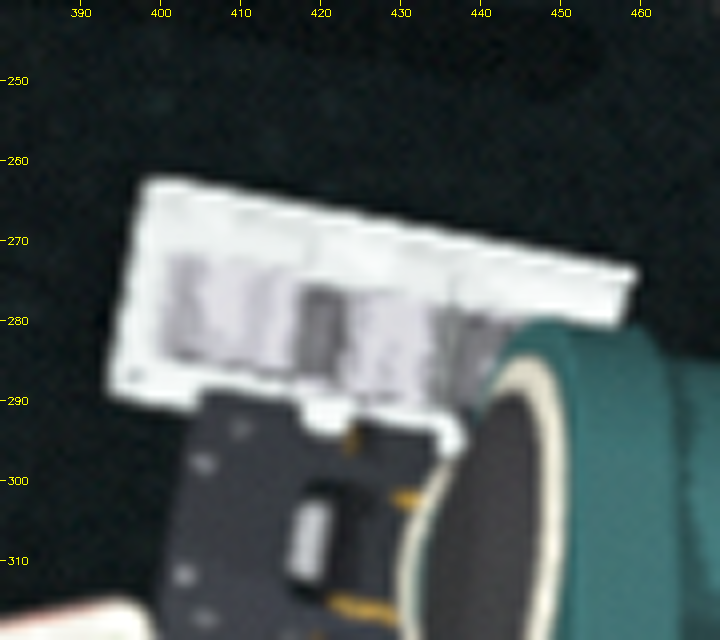

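Request:
play_rows(hand=[0.436,0.436,0.436,0.436,0.436,0.436,0.436,0.436], offset=[[0,0,8],[0,0,18],[0,0,28],[0,0,38],[0,0,45],[0,0,47],[0,0,47],[0,0,47]], turn=[[0,0,0],[0,0,0],[0,0,0],[0,0,0],[0,0,0],[0,0,0],[0,0,0],[0,0,0]])

```text
time: 14.65
position: [0.4785, -0.3112, 0.2632]
tcp_rot: [179.9, -0.0, 170.9]
wrist_force: [-0.4, 0.2, -0.8]
width: 0.041
```

```bash
python3 -c "
from h import *
s=cam('scene');t=cam('top')
c=r.state()['position']
B=[(b,[*(c[:2]+[.001,0]),c[2]-.204,-9.2],(0,0,255)) for b in FQ]
draw(s,'dS',B,370,190,80,80,9)
crop(s,'dS2',370,190,80,80,9)
draw(t,'dT',B,390,255,65,55,11)
crop(t,'dT2',390,255,65,55,11)
go(.4783,-.3117,.263,170.8)
"
```

```text
t 14.75 pos [ 0.4785 -0.3113  0.2635] rot [ 1.7993e+02 -1.0000e-02  1.7085e+02] w 0.0414 F [ 0.2  1.1 -0.6] q [ 63.  35. -43. 106.  31.  51.  86.]
offset [ 0.1 -0.4  0.5] turn [ 0.07 -0.01  0.05]
```

View pics/dS.png

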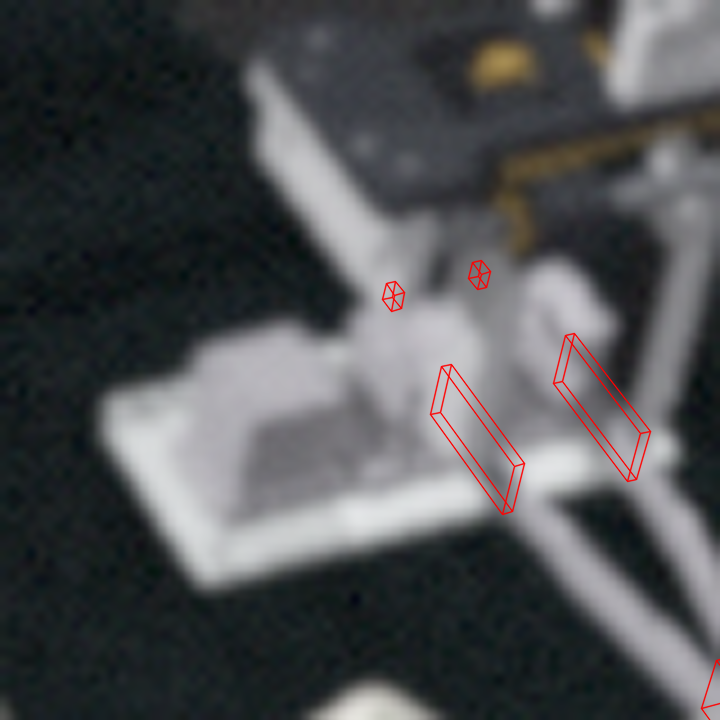

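View pics/dS2.png

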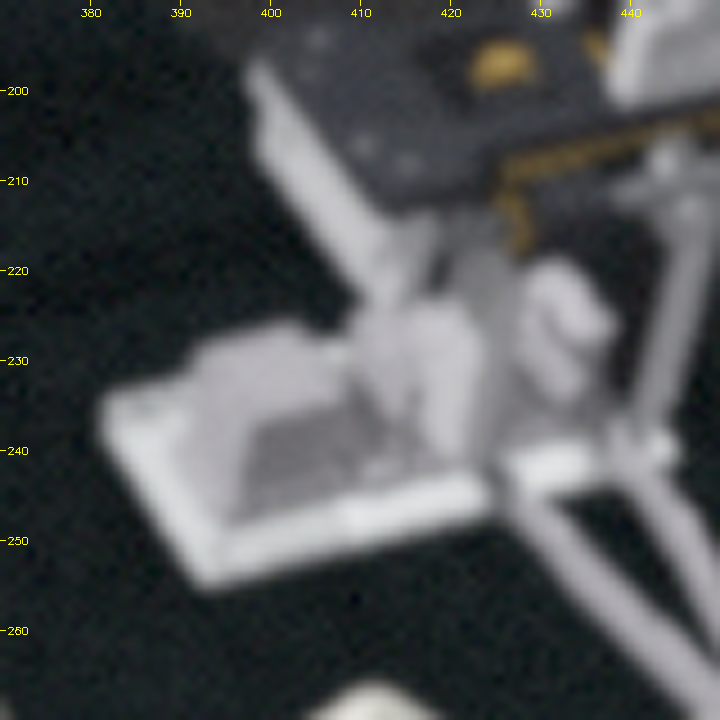

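View pics/dT.png

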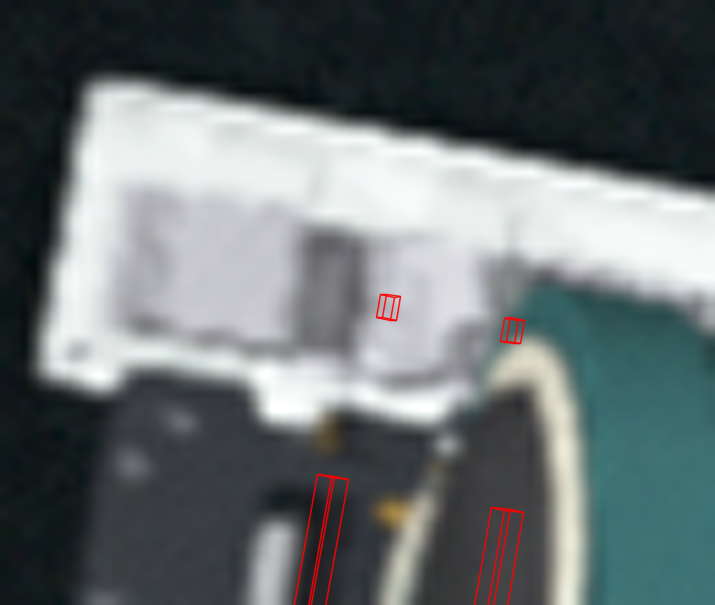

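View pics/dT2.png

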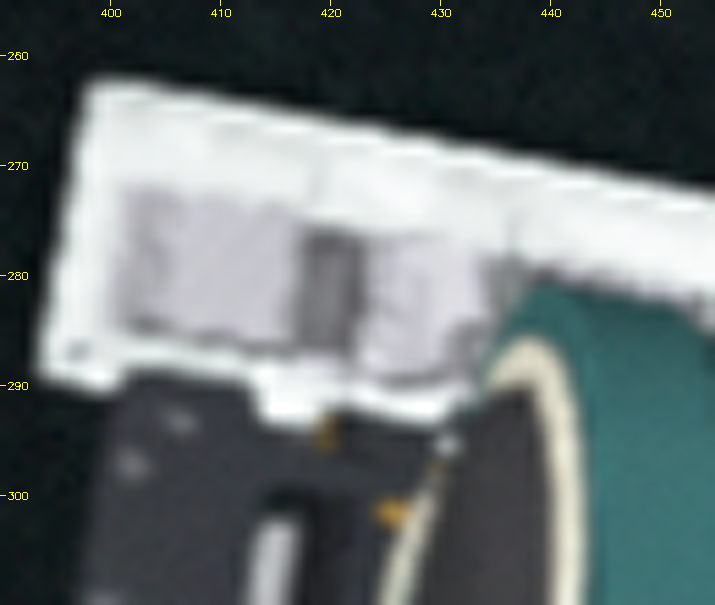

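```bash
python3 -c "
from h import *
s=cam('scene');t=cam('top')
c=r.state()['position']
B=[(b,[*(c[:2]+[.001,0]),c[2]-.204,-9.2],(0,0,255)) for b in FQ]
draw(s,'eS',B,400,200,90,100,6)
draw(t,'eT',B,360,260,110,90,7)
st=r.state();print(st['time'],st['width'],st['position'],st['tcp_rot'],st['wrist_force'])
"
```

```text
14.85 0.041021945491436146 [ 0.47840681 -0.31134861  0.26355956] [ 1.79941825e+02 -9.96916328e-03  1.70840262e+02] [ 0.50782846 -0.28401957 -0.31544556]
```

View pics/eS.png

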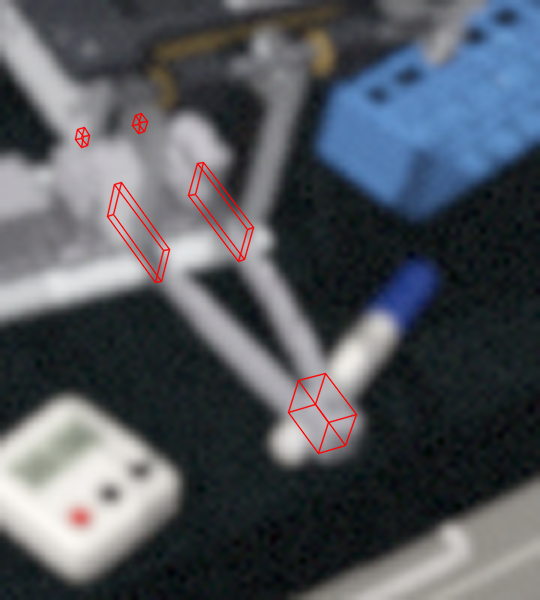

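View pics/eT.png

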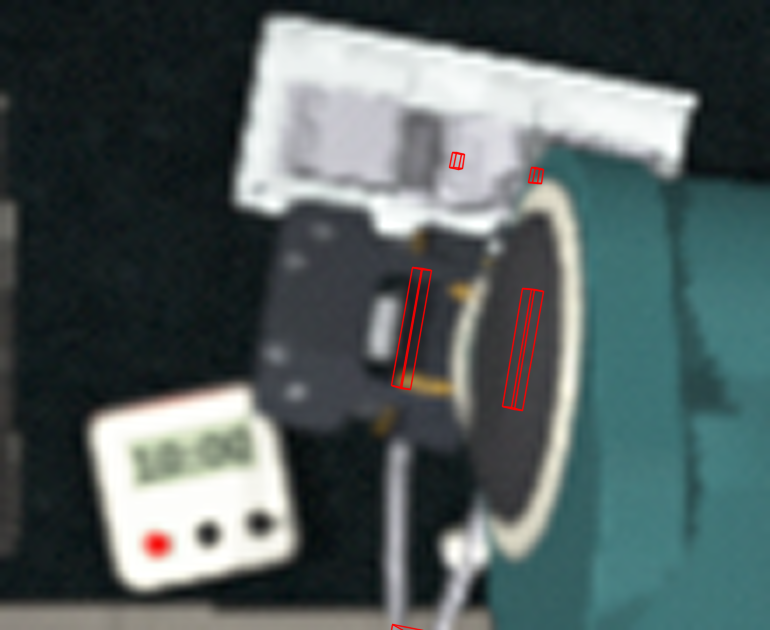

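Request:
play_rows(hand=[0.436,0.436,0.436,0.436,0.436,0.436], offset=[[0,0,0],[0,0,0],[0,0,0],[0,0,0],[0,0,0],[0,0,0]], turn=[[0,0,0],[0,0,0],[0,0,0],[0,0,0],[0,0,0],[0,0,0]])

```text
time: 15.35
position: [0.4784, -0.3113, 0.2636]
tcp_rot: [179.9, -0.0, 170.8]
wrist_force: [-0.3, 0.1, -0.5]
width: 0.0414
```

```bash
python3 -c "
from h import *
go(.4783,-.3117,.263,170.8)
print(r.job_done())
go(.4783,-.3117,.263,170.8)"
```

```text
t 15.35 pos [ 0.4784 -0.3113  0.2636] rot [ 1.7994e+02 -1.0000e-02  1.7084e+02] w 0.0414 F [-0.3  0.1 -0.5] q [ 63.  35. -43. 106.  31.  51.  86.]
offset [ 0.  -0.4  0.6] turn [ 0.06 -0.01  0.04]
the job is handed in; nothing more can be done
None
the job is handed in; nothing more can be done
```

The job is handed in. The stray gauge stands in the tray's middle place and has been let go, and the arm is holding the forceps level above it.

- **Gauge:** after release, the wireframe overlays from both cameras showed it square and in line with the other two, within about 1–2 mm of its place.
- **Forceps:**
  - The finger opening held at 41.0–41.4 mm, which corresponds to a tip gap of about 24 mm. A top picture after the lift agreed.
  - From the arm's pose, the tips should be centred over the gauge to about 1 mm and about 20 mm above its top.
  - The rear block matched its predicted position to about 1 pixel, so the forceps had not slipped and were level. The arm was steady with no contact force.
- **Not confirmed:** in the final pose one tip was hidden by the wrist and the other could not be made out against the gauge. I therefore worked out the final tip positions from the earlier measured grasp and the arm's pose, and did not see them directly.

I never touched the end gauges, timer, sticker roll or marker, and nothing looked moved in the pictures. I did not check their final positions by measurement. No check failed or disagreed. The run took about 15 s of the 67 s allowed.

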